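Sort leftover switchgear parts into their specimen trays

ROBOT

A 6-joint arm with a two-finger parallel gripper is mounted at the origin on the work surface. World frame = base frame: x ahead of the robot, y to its left, z up, the work surface at z = 0. Lengths are in mm, angles in rad, forces in N, time in s.
With the tool pointing down it reaches from about 275 to 750 mm from the base axis. Payload 10.2 kg.
Tool frame: the origin (TCP) lies where the fingers leave the gripper's body, on its centre line; the fingertips stand 73 mm ahead of it and the grasp point (between the pads) lies 54 mm ahead of it (ctrl.tip_extent is the z of the fingertips in the tool frame, in mm); z points along the fingers, y is the line along which they close (so a half turn about z gives the same grasp; the last joint's range is limited). The gripper opens to 85 mm and grips with 20 to 120 N. Pads are 22 mm wide; open, the fingers measure 114 mm over their backs; the gripper's body (76 mm by 85 mm) begins 54 mm behind the grasp point. The pads swing forward as they close: fully open they stand 13 mm farther back than shut.
Start: joints at [1.022, 0.313, 1.498, -0, 1.331, -0.223], TCP at [168.048, 497.385, 303.894] pointing down, gripper open.
Joint ranges: [-2.94, 2.94], [-0.97, 2.17], [0.19, 2.56], [-1.23, 4.37], [0.02, 3.11], [-2.88, 2.88]. Speed limits (rad/s): [2.39, 2.39, 3.01, 3.14, 3.14, 3.14].

INTERFACE

Orientations are given as a unit quaternion [w, x, y, z].
In Python, from rig import readout, cams, order, ctrl gives the robot as it stands.
- The arm moves only by the tool advance, called after "Request:" as name([rows], argument=value, ...), one row to a line, values as JSON. Schema: {"type":"object","properties":{"increments":{"type":"array","items":{"type":"object","properties":{"sx":{"type":"number"},"sy":{"type":"number"},"sz":{"type":"number"},"rx":{"type":"number"},"ry":{"type":"number"},"rz":{"type":"number"}},"additionalProperties":false},"minItems":1,"maxItems":8},"finger_gap":{"type":"number"},"clamp_n":{"type":"number"},"only":{"type":"string"},"quiet":{"type":"boolean"},"lines":{"type":"string"}},"required":["increments"],"additionalProperties":false}. increments is a list of rows, 1 to 8 of them, each an object with the fields sx, sy, sz (the shift in normalised numbers (1 is 1000 mm)), rx, ry, rz (a rotation vector in shares of pi rad (1.0 is pi rad)); a field left out counts as zero; each row is the pose to reach, as a shift and turn from the pose commanded when the call began, along the tool's axes at that moment; what a row does not reach only later rows make up. A row lasts 1/10 s, in which the tool goes at most 50 mm and 0.15 rad, less where a joint would pass 70% of its speed; a pose out of reach is approached as far as the arm can. finger_gap is the opening from 0.0 (shut) to 1.0 (fully open), set as the call begins (left out keeps the last). The fingers move at their own pace and stop on an object; clamp_n is the grip in N (left out, the last holds). Time passes only in rows, so rows that do not move let the fingers close. The tool returns the time, the measured TCP pose, the force, the opening and the grip force at its end. only (a regular expression) keeps the lines of the reply that match it, lines (a string "A,B") keeps lines A to B, and quiet returns only ok. Input that does not fit is refused with a message, and nothing moves.
- readout.sense(): the state, without advancing time (a new reading comes with each control period).
- cams.capture(name): name is "side" or "top"; returns (picture, depth): 420x560x3 uint8, red, green, blue; 420x560 float32, mm along the optical axis (not along the pixel's ray), 0 where there is no reading.
- cams.calibration(name): a dict with "fx", "fy", "cx", "cy" (pixels), "distortion" ([k1, k2, p1, p2, k3] as OpenCV has them; the pictures are not rectified), "position" and "attitude" of the camera in the world. Camera axes: x right, y down, z forward; pixel columns grow to the right and rows downward; lengths in mm; the calibration is good to about 2 mm. A picture is of the moment at which its call begins. calibration takes no time and is no camera call.
- order.finish_job(): hands the job in; it is judged then, once.
Trained networks look in the newest picture that a camera, given by its name, has taken for a name from the list of things; names that differ only in an ending like _2 or _b are one class to them, and where a whole thing is asked for, a point or a joint stands for the part that bears it (a point fixed in the world has none). Each returns a list of dicts, best first, with "p" (0 to 1); they miss things now and then, are a little off and sometimes report something else, mostly with a low value. They report only what shows in the picture. A call takes as long as a camera call.
- cams.trace(target, camera): "pixels" (420x560 bool, what is visible of it) and "bbox" ([left, top, right, bottom] in pixels, round what is visible of it).
- cams.spot_point(target, camera): "uv" ([column, row] in pixels: a listed point, or the origin of a listed thing).
The state is a dict: "time_s": time; "joints": joint angles; "dq": joint speeds; "tau": joint torques, N m; "eef_pos": TCP position; "ee_rot": TCP orientation; "force": force on the tool from outside, world axes, zero at the start; "wrist_torque": the same for the moment, N m; "grip_width": opening from 0.0 (shut) to 1.0 (fully open); "grip_force": force on a finger pad.
Only numpy, scipy, OpenCV 4.12 (cv2) and the standard library are available. Lean on these libraries where they do the work, as an engineer would, in place of code of your own. Each camera call takes 0.05 s, during which the arm holds its last target. There are 200 camera calls.

TASK

Clear the loose parts off the bench: put both standoff insulators, both copper busbar links and the circuit breaker each into the tray that carries a specimen of its kind on its ledge. Set every part down on the tray's floor without dropping it, insulators and breaker upright, links lying flat, nothing on top of anything else. Leave the panel meter and the angle bracket where they are.

Things in the scene. Friction and masses are not known exactly. Their poses are not given: they have to be found in the camera images.
- insulator_a: Loose standoff insulator: an upright brown resin cylinder with two shallow grooves and a brass insert in its top, 36 mm diameter, 45 mm high, about 0.1 kg. Origin: centre of its underside; z is up along its axis. The two insulators are alike.
- insulator_b: The other loose standoff insulator, the same in every way as insulator_a: 36 mm diameter, 45 mm high, origin at the centre of its underside, z up.
- link_a: Loose copper busbar link lying flat: a bar 80 (x) by 25 (y) by 12 (z) mm with two bolt holes, about 0.2 kg. Origin: the centre of the bar, 6 mm above what it lies on. x along its length, y across it. The two links are alike.
- link_b: The other loose copper busbar link, the same in every way as link_a: 80 by 25 by 12 mm, origin at its centre, x along its length.
- breaker: Loose two-pole circuit breaker standing on its base: a light grey moulded block 85 (x) by 36 (y) mm, flat sides 46 mm high; on top a nose 46 mm long (x) and as wide as the block, up to 58 mm, with a black toggle up to 66 mm. About 0.2 kg. Origin: centre of its underside; x along its length, y across the 36 mm width, z up.
- tray_insulators: Fixed low sheet-metal tray. Origin: centre of its pan's underside; z up. Pan 116 (x) by 166 (y) mm outside, walls 3 mm thick, 18 mm high, inner floor 3 mm above the table. Beyond the +x wall, on the side away from the robot, a ledge (x 58 to 106 mm, 18 mm high); fixed on it at x = 82 mm an upright specimen insulator, its top 63 mm above the table.
- tray_links: Fixed low sheet-metal tray. Origin: centre of its pan's underside; z up. Pan 116 (x) by 166 (y) mm outside, walls 3 mm thick, 18 mm high, inner floor 3 mm above the table. Beyond the +x wall, on the side away from the robot, a ledge (x 58 to 106 mm, 18 mm high); fixed on it at x = 82 mm a specimen link lying flat, its length along the tray's y, top 30 mm above the table.
- tray_breakers: Fixed low sheet-metal tray. Origin: centre of its pan's underside; z up. Pan 116 (x) by 166 (y) mm outside, walls 3 mm thick, 18 mm high, inner floor 3 mm above the table. Beyond the +x wall, on the side away from the robot, a ledge (x 58 to 106 mm, 18 mm high); fixed on it at x = 82 mm a specimen breaker, its length along the tray's y, top 84 mm above the table.
- meter: Bystander, to be left where it is: a loose square black panel meter lying face up, 70 by 70 mm, 30 mm high, white dial. Origin: centre of its underside.
- bracket: Bystander, to be left where it is: a loose steel angle bracket, foot 60 (x) by 40 (y) mm and 4 mm thick, with an upright flange 40 mm high at its +x end. Origin: centre of the underside of the foot.

How it is judged:
By the outcome, as a careful person would: the job done as asked, in the order asked, and still so for the second after the job is handed in, with the robot touching nothing.
It also fails if it takes over 128 s, if anything falls off the work surface, if the arm or the gripper's body presses on something with over 40 N, if the wrist force passes 120 N, or if a joint passes its speed limit or range.

## Working session

There is one attempt and no reset: what is moved stays moved. The work goes in short steps, Python scripts to look and compute and a tool call to move; the robot and the scene stay as the last step left them, time stands still between calls to the robot, and variables do not carry over. Pictures are saved under pics/ and viewed, at most 14 in all, crops included, and the job is handed in when it is done.

```bash
ls; mkdir -p pics
```

Run:
```python
from rig import readout,cams,order,ctrl
import cv2
print(readout.sense(), ctrl.tip_extent)
for n in("top","side"):
    p,d=cams.capture(n); cv2.imwrite(f"pics/{n}0.png",p[:,:,::-1]); print(cams.calibration(n))
```

```text
pics
{'time_s': 0.0, 'joints': array([ 1.02160335e+00,  3.13430986e-01,  1.49846300e+00,  8.02345517e-06,
        1.33100516e+00, -2.23417116e-01]), 'dq': array([-0.00042948,  0.0007191 ,  0.00270387, -0.00103458, -0.00099622,
        0.00143761]), 'tau': array([-1.11328345e-04, -4.12272298e+01, -2.59736717e+01, -2.35697016e-04,
        4.26205239e-03,  1.40092234e-05]), 'eef_pos': array([167.9476154 , 497.22634431, 303.33499182]), 'ee_rot': array([-2.49731317e-04,  1.62169491e-01,  9.86762702e-01, -6.03637987e-04]), 'force': array([ 0.71195934, -1.16728255, -0.00787195]), 'wrist_torque': array([0.01545613, 0.00934633, 0.02020549]), 'grip_force': 0.0, 'grip_width': 0.9976724143512438} 72.6
{'fx': 456.8629087921265, 'fy': 456.8629087921265, 'cx': 285.28938293450705, 'cy': 214.47190541751434, 'distortion': array([0.04663305, 0.        , 0.        , 0.        , 0.        ]), 'position': array([ 263.29799467,   -9.70259984, 1063.47278855]), 'attitude': array([-0.08516321,  0.72874906, -0.67443751,  0.08249897])}
{'fx': 425.51330296192117, 'fy': 425.51330296192117, 'cx': 287.0153812073544, 'cy': 206.30724278007187, 'distortion': array([-0.10878053,  0.        ,  0.        ,  0.        ,  0.        ]), 'position': array([  61.93628801, -648.91408275,  597.41875537]), 'attitude': array([-0.44214166,  0.84508959, -0.27018835,  0.13165332])}
```

View pics/top0.png

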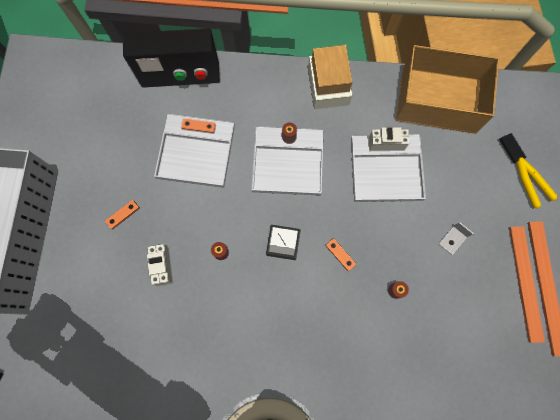

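View pics/side0.png

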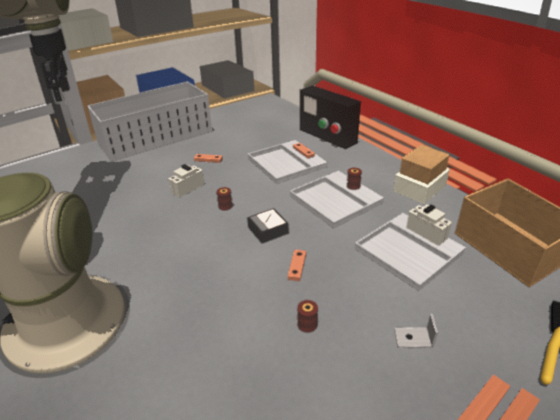

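The top view shows the three trays: links at (195,150), insulators at (288,160), breakers at (388,168). The loose parts are links at (122,214) and (341,254), insulators at (220,250) and (400,290), and the breaker at (158,264). The meter (283,242) and bracket (456,238) stay put. The side view agrees with this.

Create h.py:
```python
from rig import readout,cams,order,ctrl
import cv2,numpy as np
from scipy.spatial.transform import Rotation as R
def q2R(q): return R.from_quat([q[1],q[2],q[3],q[0]])
def world(cam,uv,z=None,depth=None):
    c=cams.calibration(cam); K=np.array([[c['fx'],0,c['cx']],[0,c['fy'],c['cy']],[0,0,1]])
    n=cv2.undistortPoints(np.float32(uv).reshape(-1,1,2),K,c['distortion']).reshape(-1,2)
    r=np.c_[n,np.ones(len(n))]
    M=q2R(c['attitude']).as_matrix(); w=r@M.T
    s=(z-c['position'][2])/w[:,2] if z is not None else depth
    return c['position']+w*np.asarray(s)[:,None]
def seen(name,cam="top",d=None,ztop=None):
    """detections -> p, bbox, top-layer rect (centre, size, long-axis yaw deg)"""
    out=[]
    for t in cams.trace(name,cam):
        v,u=np.nonzero(t['pixels']&(d>0))
        if len(u)<8: continue
        P=world(cam,np.c_[u,v],depth=d[v,u])
        zt=np.percentile(P[:,2],90)
        Q=world(cam,np.c_[u,v],z=ztop if ztop else zt)
        k=np.abs(P[:,2]-(ztop or zt))<6
        rc=cv2.minAreaRect(np.float32(Q[k][:,:2])) if k.sum()>5 else None
        box=cv2.boxPoints(rc); e=max([box[1]-box[0],box[2]-box[1]],key=np.linalg.norm)
        out.append((round(t['p'],2),np.round(t['bbox']).astype(int).tolist(),'z90',round(zt,1),'c',np.round(rc[0],1).tolist(),'size',np.round(rc[1],1).tolist(),'yaw',round(np.degrees(np.arctan2(e[1],e[0]))%180,1)))
    return out
def shot(cam,name=None):
    p,d=cams.capture(cam)
    if name: cv2.imwrite(f"pics/{name}.png",p[:,:,::-1])
    return p,d
def go(x,y,z,yaw):
    """shift and turn in tool axes from the measured pose to TCP x,y,z, pointing down, closing line (tool y) at yaw deg (mod 180)"""
    s=readout.sense(); A=q2R(s['ee_rot'])
    best=None
    for k in (0,180):
        a=np.radians(yaw+k); ty=np.array([np.cos(a),np.sin(a),0]); tz=np.array([0,0,-1.])
        B=R.from_matrix(np.c_[np.cross(ty,tz),ty,tz]); rv=(A.inv()*B).as_rotvec()
        print('rot',np.round(rv,3), 'j6',round(s['joints'][5],2))
    print('shift',np.round(A.inv().apply(np.array([x,y,z])-s['eef_pos']),1),'pos',np.round(s['eef_pos'],1))
```

Run:
```python
from h import *
p,d=shot("top")
for n,z in(("insulator_a",45),("link_a",12),("breaker",None),("tray_insulators",None),("tray_links",None),("tray_breakers",None),("meter",30),("bracket",None)):
    print(n); [print('  ',o) for o in seen(n,"top",d,z)]
    print('  spot',[(round(s['p'],2),world("top",[s['uv']],z=6 if n=='link_a' else 0)[0,:2].round(1).tolist()) for s in cams.spot_point(n,"top")])
v,u=np.mgrid[300:400:20,300:500:40]; print(world("top",np.c_[u.ravel(),v.ravel()],depth=d[v.ravel(),u.ravel()])[:,2].round(1))
```

```text
insulator_a
   (0.76, [209, 242, 227, 260], 'z90', np.float64(47.4), 'c', [417.3, 147.2], 'size', [34.0, 33.9], 'yaw', np.float32(4.4))
   (0.5, [388, 279, 409, 300], 'z90', np.float64(47.3), 'c', [362.2, -259.8], 'size', [32.6, 33.6], 'yaw', np.float32(94.6))
  spot [(0.63, [423.9, 149.6]), (0.53, [363.0, -261.5])]
link_a
   (0.62, [107, 201, 138, 230], 'z90', np.float64(14.3), 'c', [488.5, 387.1], 'size', [27.8, 79.1], 'yaw', np.float32(134.8))
   (0.61, [327, 238, 356, 272], 'z90', np.float64(14.1), 'c', [433.1, -131.1], 'size', [77.6, 24.8], 'yaw', np.float32(45.4))
  spot [(0.75, [435.5, -130.6]), (0.69, [491.8, 387.3])]
breaker
   (0.64, [146, 245, 171, 286], 'z90', np.float64(61.3), 'c', [375.3, 277.9], 'size', [45.6, 35.4], 'yaw', np.float32(14.7))
  spot [(0.7, [377.1, 273.9])]
tray_insulators
   (0.93, [251, 124, 322, 195], 'z90', np.float64(19.4), 'c', [652.7, 8.3], 'size', [165.1, 165.5], 'yaw', np.float32(91.6))
  spot [(0.83, [623.2, 8.3])]
tray_links
   (0.69, [150, 115, 234, 184], 'z90', np.float64(20.1), 'c', [661.2, 236.1], 'size', [167.5, 166.3], 'yaw', np.float32(86.4))
  spot [(0.81, [633.6, 248.0])]
tray_breakers
   (0.82, [352, 128, 426, 201], 'z90', np.float64(62.4), 'c', [709.8, -226.8], 'size', [37.6, 84.9], 'yaw', np.float32(94.3))
  spot [(0.92, [632.5, -233.0])]
meter
   (0.62, [266, 224, 300, 261], 'z90', np.float64(32.8), 'c', [450.1, 4.3], 'size', [69.7, 70.3], 'yaw', np.float32(175.5))
  spot [(0.9, [454.0, 7.3])]
bracket
   (0.64, [439, 225, 472, 256], 'z90', np.float64(31.0), 'c', [512.4, -408.1], 'size', [39.1, 7.8], 'yaw', np.float32(54.7))
  spot [(0.62, [488.1, -386.2])]
[-2.7  3.  -0.5 -1.   0.2  3.8  1.5  2.3  1.6  2.5  1.6  0.3  0.3  0.7
 -0.9 -0.9  2.  -0.   4.2 -2.1  2.  -4.7 -0.4  0.8  0.1]
```

Run:
```python
import cv2
p=cv2.imread("pics/top0.png")[108:208,148:432]; cv2.imwrite("pics/trays.png",cv2.resize(p,None,fx=2.8,fy=2.8,interpolation=cv2.INTER_CUBIC))
```

```text
(no output)
```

View pics/trays.png

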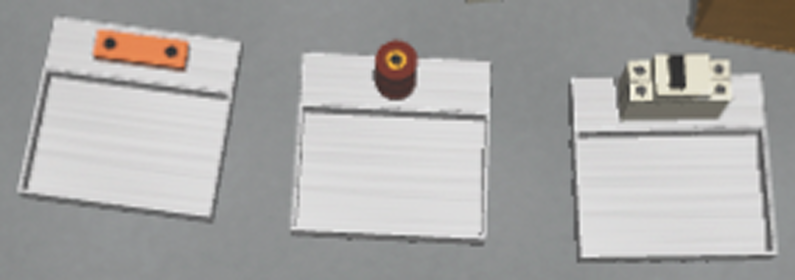

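The crop shows the tray outlines clearly. The corners (crop px) are: links (55,16),(242,40),(213,217),(20,192); insulators (302,53),(491,61),(486,241),(292,233); breakers (572,78),(762,74),(776,257),(578,257).

Run:
```python
from h import *
C=dict(links=[(55,16),(242,40),(213,217),(20,192)],ins=[(302,53),(491,61),(486,241),(292,233)],brk=[(572,78),(762,74),(776,257),(578,257)])
L=np.array([[106,83],[106,-83],[-58,-83],[-58,83]],float)
for n,c in C.items():
    W=world("top",np.array(c)/2.8+[148-.3,108-.3],z=18)[:,:2]
    a=L-L.mean(0); b=W-W.mean(0)
    th=np.arctan2((a[:,0]*b[:,1]-a[:,1]*b[:,0]).sum(),(a*b).sum())
    M=np.array([[np.cos(th),-np.sin(th)],[np.sin(th),np.cos(th)]])
    o=W.mean(0)-M@L.mean(0)
    print(n,'o',o.round(1),'yaw',np.degrees(th).round(1),'res',(W-(L@M.T+o)).round(1).tolist(),'slots y+40,-40',(o+M@[0,40]).round(1),(o+M@[0,-40]).round(1))
print('ins A'); go(417.3,147.2,180,71)
```

```text
links o [639.1 236.3] yaw -2.9 res [[0.4, 0.5], [-0.1, 0.0], [-0.4, -0.4], [0.1, -0.1]] slots y+40,-40 [641.1 276.3] [637.  196.4]
ins o [628.9   7.2] yaw 2.0 res [[0.6, 0.3], [0.3, -0.1], [-0.4, 0.3], [-0.4, -0.5]] slots y+40,-40 [627.5  47.2] [630.4 -32.7]
brk o [ 629.9 -234.8] yaw 4.8 res [[-1.1, -0.5], [1.4, -0.3], [-0.6, -0.1], [0.2, 0.9]] slots y+40,-40 [ 626.6 -194.9] [ 633.2 -274.6]
ins A
rot [-0.     0.     0.006] j6 -0.22
rot [-0.    -0.    -3.136] j6 -0.22
shift [-348.2 -252.   123.9] pos [168.  497.4 303.9]
```

The rows are not in the units I measure in: shifts go in shares of 1000 mm and turns go in shares of pi rad. I convert before sending: -348 mm / 1000 = -0.348, -252 mm / 1000 = -0.252, 1.2 rad / 3.1416 = 0.382.

Request:
advance([
  {"sx":-0.348,"sy":-0.252,"sz":0.124,"rz":0.382},
  {"sx":-0.348,"sy":-0.252,"sz":0.124,"rz":0.382},
  {"sx":-0.348,"sy":-0.252,"sz":0.124,"rz":0.382},
  {"sx":-0.348,"sy":-0.252,"sz":0.124,"rz":0.382},
  {"sx":-0.348,"sy":-0.252,"sz":0.124,"rz":0.382},
  {"sx":-0.348,"sy":-0.252,"sz":0.124,"rz":0.382},
  {"sx":-0.348,"sy":-0.252,"sz":0.124,"rz":0.382},
  {"sx":-0.348,"sy":-0.252,"sz":0.124,"rz":0.382},
], finger_gap=0.8)

```text
time_s: 1.75
eef_pos: [391.7, 182.5, 192.7]
ee_rot: [0.0, 0.693, 0.721, 0.0]
force: [2.0, 0.8, -0.1]
grip_width: 0.798
grip_force: 0.0
```

```bash
python3 -c "
from h import *
go(417.3,147.2,79,2)"
```

```text
rot [ 0.001 -0.     0.004] j6 0.12
rot [ 0.000e+00  1.000e-03 -3.138e+00] j6 0.12
shift [-36.2  24.1 113.8] pos [391.7 182.5 192.7]
```

Converted, 40 mm / 1000 = 0.04, -36 mm / 1000 = -0.036.

Request:
advance([
  {"sx":-0.036,"sy":0.024,"sz":0.04},
  {"sx":-0.036,"sy":0.024,"sz":0.04},
  {"sx":-0.036,"sy":0.024,"sz":0.04},
  {"sx":-0.036,"sy":0.024,"sz":0.04},
])

```text
time_s: 2.15
eef_pos: [416.2, 150.1, 153.7]
ee_rot: [0.0, 0.691, 0.723, 0.0]
force: [0.7, 0.4, -0.2]
grip_width: 0.802
grip_force: 0.0
```

```bash
python3 -c "
from h import *
go(417.3,147.2,79,2)"
```

```text
rot [ 0.001 -0.     0.011] j6 0.03
rot [ 0.000e+00  1.000e-03 -3.131e+00] j6 0.03
shift [-2.9  0.9 74.7] pos [416.2 150.1 153.7]
```

Converted, 75 mm / 1000 = 0.075, 70 mm / 1000 = 0.07.

Request:
advance([
  {"sx":-0.003,"sy":0.001,"sz":0.04},
  {"sx":-0.003,"sy":0.001,"sz":0.07},
  {"sx":-0.003,"sy":0.001,"sz":0.075},
  {"sx":-0.003,"sy":0.001,"sz":0.075},
])

```text
time_s: 2.55
eef_pos: [417.4, 147.2, 78.6]
ee_rot: [0.0, 0.69, 0.723, 0.0]
force: [0.3, 0.5, 0.7]
grip_width: 0.8
grip_force: 0.0
```

Request:
advance([
  {},
  {},
  {},
  {},
  {},
], finger_gap=0.2, clamp_n=40)

```text
time_s: 3.05
eef_pos: [418.2, 146.6, 79.5]
ee_rot: [0.001, 0.691, 0.723, 0.001]
force: [-2.0, 0.8, 9.9]
grip_width: 0.415
grip_force: 39.0
```

Converted, -70 mm / 1000 = -0.07, -50 mm / 1000 = -0.05.

Request:
advance([
  {"sz":-0.01},
  {"sz":-0.05},
  {"sz":-0.07},
  {"sz":-0.07},
])

```text
time_s: 3.45
eef_pos: [418.6, 146.5, 151.0]
ee_rot: [0.002, 0.691, 0.723, 0.002]
force: [0.0, 0.8, -1.1]
grip_width: 0.41
grip_force: 40.3
```

```bash
python3 -c "
from h import *
go(627.5,47.2,100,2)"
```

```text
rot [ 0.006 -0.     0.01 ] j6 0.03
rot [ 0.     0.01  -3.131] j6 0.03
shift [-108.7  203.9   52.3] pos [418.6 146.5 151. ]
```

Converted, 204 mm / 1000 = 0.204, -100 mm / 1000 = -0.1.

Request:
advance([
  {"sx":-0.025,"sy":0.045},
  {"sx":-0.05,"sy":0.09},
  {"sx":-0.075,"sy":0.135},
  {"sx":-0.1,"sy":0.18},
  {"sx":-0.109,"sy":0.204,"sz":0.01},
  {"sx":-0.109,"sy":0.204,"sz":0.04},
  {"sx":-0.109,"sy":0.204,"sz":0.052},
  {"sx":-0.109,"sy":0.204,"sz":0.052},
])

```text
time_s: 4.25
eef_pos: [624.7, 47.0, 93.6]
ee_rot: [-0.002, 0.691, 0.723, -0.002]
force: [0.4, -0.1, -1.3]
grip_width: 0.412
grip_force: 40.6
```

```bash
python3 -c "
from h import *
go(627.5,47.2,83,2)"
```

```text
rot [-0.005 -0.001  0.01 ] j6 -0.16
rot [ 1.000e-03 -8.000e-03 -3.131e+00] j6 -0.16
shift [ 0.1  2.8 10.6] pos [624.7  47.   93.6]
```

Request:
advance([
  {},
  {},
  {},
])

```text
time_s: 4.55
eef_pos: [626.5, 46.8, 97.3]
ee_rot: [0.001, 0.691, 0.723, 0.001]
force: [-1.4, 0.3, -0.9]
grip_width: 0.411
grip_force: 40.6
```

```bash
python3 -c "
from h import *
go(627.5,47.2,82.5,2)"
```

```text
rot [0.002 0.    0.01 ] j6 -0.16
rot [-0.000e+00  3.000e-03 -3.131e+00] j6 -0.16
shift [ 0.3  1.  14.8] pos [626.5  46.8  97.3]
```

Converted, 14 mm / 1000 = 0.014, 13 mm / 1000 = 0.013.

Request:
advance([
  {"sy":0.001,"sz":0.005},
  {"sy":0.001,"sz":0.009},
  {"sy":0.001,"sz":0.012},
  {"sy":0.001,"sz":0.013},
  {"sy":0.001,"sz":0.014},
  {"sy":0.001,"sz":0.014},
])

```text
time_s: 5.15
eef_pos: [627.1, 46.7, 82.6]
ee_rot: [-0.0, 0.691, 0.723, -0.0]
force: [-4.4, -0.5, 5.5]
grip_width: 0.41
grip_force: 41.2
```

Request:
advance([
  {"sz":0.0005},
  {"sz":0.0005},
  {"sz":0.0005},
])

```text
time_s: 5.45
eef_pos: [627.1, 46.7, 82.6]
ee_rot: [-0.0, 0.691, 0.723, -0.0]
force: [-6.7, 0.1, 9.5]
grip_width: 0.411
grip_force: 41.4
```

Request:
advance([
  {},
  {},
  {},
  {},
], finger_gap=0.7)

```text
time_s: 5.85
eef_pos: [627.3, 46.7, 81.4]
ee_rot: [-0.0, 0.691, 0.723, -0.0]
force: [-0.4, -0.1, -0.4]
grip_width: 0.694
grip_force: 0.0
```

Request:
advance([
  {"sz":-0.03},
  {"sz":-0.08},
  {"sz":-0.09},
  {"sz":-0.09},
])

```text
time_s: 6.25
eef_pos: [627.9, 46.6, 173.4]
ee_rot: [0.002, 0.691, 0.723, 0.001]
force: [-0.5, -0.2, 0.4]
grip_width: 0.7
grip_force: 0.0
```

```bash
python3 -c "
from h import *
go(362.2,-259.8,160,2)"
```

```text
rot [0.004 0.001 0.01 ] j6 -0.16
rot [-1.000e-03  6.000e-03 -3.132e+00] j6 -0.16
shift [-294.2 -279.3   12.5] pos [627.9  46.6 173.4]
```

Converted, -294 mm / 1000 = -0.294, -279 mm / 1000 = -0.279, 0.01 rad / 3.1416 = 0.0032.

Request:
advance([
  {"sx":-0.294,"sy":-0.279,"sz":0.012,"rz":0.0032},
  {"sx":-0.294,"sy":-0.279,"sz":0.012,"rz":0.0032},
  {"sx":-0.294,"sy":-0.279,"sz":0.012,"rz":0.0032},
  {"sx":-0.294,"sy":-0.279,"sz":0.012,"rz":0.0032},
  {"sx":-0.294,"sy":-0.279,"sz":0.012,"rz":0.0032},
  {"sx":-0.294,"sy":-0.279,"sz":0.012,"rz":0.0032},
  {"sx":-0.294,"sy":-0.279,"sz":0.012,"rz":0.0032},
  {"sx":-0.294,"sy":-0.279,"sz":0.012,"rz":0.0032},
], finger_gap=0.8)

```text
time_s: 7.05
eef_pos: [363.3, -256.0, 158.2]
ee_rot: [-0.001, 0.695, 0.719, 0.0]
force: [1.3, -0.8, 0.4]
grip_width: 0.8
grip_force: 0.0
```

Request:
advance([
  {},
  {},
  {},
])

```text
time_s: 7.35
eef_pos: [365.6, -254.4, 158.9]
ee_rot: [-0.001, 0.694, 0.72, 0.0]
force: [0.2, -0.8, 0.7]
grip_width: 0.8
grip_force: 0.0
```

```bash
python3 -c "
from h import *
go(362.2,-259.8,79,2)"
```

```text
rot [-0.001 -0.001  0.001] j6 -0.91
rot [ 2.00e-03 -1.00e-03 -3.14e+00] j6 -0.91
shift [-5.3 -3.5 79.9] pos [ 365.6 -254.4  158.9]
```

Converted, 79 mm / 1000 = 0.079, 70 mm / 1000 = 0.07.

Request:
advance([
  {"sx":-0.005,"sy":-0.0035,"sz":0.04},
  {"sx":-0.005,"sy":-0.0035,"sz":0.07},
  {"sx":-0.005,"sy":-0.0035,"sz":0.079},
  {"sx":-0.005,"sy":-0.0035,"sz":0.079},
  {"sx":-0.005,"sy":-0.0035,"sz":0.079},
])

```text
time_s: 7.85
eef_pos: [362.8, -260.4, 81.6]
ee_rot: [0.001, 0.694, 0.72, -0.0]
force: [-0.9, 0.1, -0.1]
grip_width: 0.796
grip_force: 0.0
```

Request:
advance([
  {},
  {},
  {},
  {},
  {},
], finger_gap=0.2, clamp_n=40)

```text
time_s: 8.35
eef_pos: [362.4, -260.8, 81.6]
ee_rot: [0.001, 0.695, 0.719, -0.0]
force: [-0.4, 0.5, 8.3]
grip_width: 0.413
grip_force: 39.2
```

Request:
advance([
  {"sz":-0.01},
  {"sz":-0.05},
  {"sz":-0.07},
  {"sz":-0.07},
  {"sz":-0.07},
])

```text
time_s: 8.85
eef_pos: [361.8, -260.4, 150.7]
ee_rot: [0.0, 0.695, 0.719, -0.0]
force: [0.0, 0.1, -1.7]
grip_width: 0.414
grip_force: 40.4
```

```bash
python3 -c "
from h import *
go(630.4,-32.7,100,2)"
```

```text
rot [0. 0. 0.] j6 -0.92
rot [-0.     0.    -3.142] j6 -0.92
shift [218.2 276.3  50.7] pos [ 361.8 -260.4  150.7]
```

Converted, 276 mm / 1000 = 0.276, 260 mm / 1000 = 0.26.

Request:
advance([
  {"sx":0.03,"sy":0.038},
  {"sx":0.06,"sy":0.076},
  {"sx":0.09,"sy":0.114},
  {"sx":0.12,"sy":0.152},
  {"sx":0.15,"sy":0.19},
  {"sx":0.18,"sy":0.228},
  {"sx":0.205,"sy":0.26},
  {"sx":0.218,"sy":0.276},
])

```text
time_s: 9.65
eef_pos: [631.4, -30.4, 148.6]
ee_rot: [-0.001, 0.694, 0.72, -0.0]
force: [-1.1, -0.0, -1.0]
grip_width: 0.413
grip_force: 40.6
```

Request:
advance([
  {"sz":0.02},
  {"sz":0.04},
  {"sz":0.045},
  {"sz":0.045},
  {"sz":0.045},
])

```text
time_s: 10.15
eef_pos: [630.4, -33.2, 106.1]
ee_rot: [0.0, 0.695, 0.719, 0.0]
force: [-0.7, 0.9, -1.2]
grip_width: 0.411
grip_force: 40.6
```

```bash
python3 -c "
from h import *
go(630.4,-32.7,84,2)"
```

```text
rot [ 0.001  0.    -0.   ] j6 -0.27
rot [ 0.000e+00 -1.000e-03  3.141e+00] j6 -0.27
shift [ 0.5  0.  22.1] pos [630.4 -33.2 106.1]
```

Converted, 20 mm / 1000 = 0.02, 19 mm / 1000 = 0.019.

Request:
advance([
  {"sz":0.008},
  {"sz":0.014},
  {"sz":0.018},
  {"sz":0.019},
  {"sz":0.02},
  {"sz":0.02},
])

```text
time_s: 10.75
eef_pos: [630.3, -33.0, 85.7]
ee_rot: [0.0, 0.695, 0.719, 0.0]
force: [0.7, 1.1, -1.6]
grip_width: 0.412
grip_force: 40.6
```

Request:
advance([
  {"sz":0.0007},
  {"sz":0.0007},
])

```text
time_s: 10.95
eef_pos: [630.2, -33.0, 85.0]
ee_rot: [0.0, 0.695, 0.719, 0.0]
force: [0.2, -0.0, -1.2]
grip_width: 0.411
grip_force: 40.6
```

Request:
advance([
  {"sz":0.0007},
  {"sz":0.0007},
])

```text
time_s: 11.15
eef_pos: [630.3, -33.0, 84.7]
ee_rot: [0.0, 0.695, 0.719, 0.0]
force: [-2.4, -1.0, 4.5]
grip_width: 0.409
grip_force: 40.9
```

Converted, 0.4 mm / 1000 = 0.0004.

Request:
advance([
  {"sz":0.0004},
  {"sz":0.0004},
])

```text
time_s: 11.35
eef_pos: [630.3, -33.0, 84.7]
ee_rot: [0.0, 0.695, 0.719, 0.0]
force: [-3.6, -0.2, 7.1]
grip_width: 0.41
grip_force: 41.2
```

Request:
advance([
  {},
  {},
  {},
  {},
], finger_gap=0.7)

```text
time_s: 11.75
eef_pos: [630.2, -33.0, 83.7]
ee_rot: [-0.0, 0.695, 0.719, -0.0]
force: [0.6, 0.5, 0.5]
grip_width: 0.7
grip_force: 0.0
```

Request:
advance([
  {"sz":-0.03},
  {"sz":-0.06},
  {"sz":-0.07},
  {"sz":-0.07},
])

```text
time_s: 12.15
eef_pos: [630.6, -33.1, 155.0]
ee_rot: [0.001, 0.695, 0.719, 0.001]
force: [-0.1, 0.0, -0.2]
grip_width: 0.701
grip_force: 0.0
```

```bash
python3 -c "
from h import *
print(readout.sense()['joints'])
go(433.1,-131.1,150,-44.6)"
```

```text
[-2.37638263e-01  6.82796924e-01  1.32666178e+00 -5.04043066e-06
  1.12957884e+00 -2.72671004e-01]
rot [ 0.003 -0.     0.813] j6 -0.27
rot [ 0.     0.003 -2.328] j6 -0.27
shift [ -91.  -200.9    4.5] pos [630.6 -33.1 155. ]
```

Converted, -201 mm / 1000 = -0.201, -91 mm / 1000 = -0.091, 0.813 rad / 3.1416 = 0.2588.

Request:
advance([
  {"sx":-0.091,"sy":-0.201,"sz":0.004,"rz":0.2588},
  {"sx":-0.091,"sy":-0.201,"sz":0.004,"rz":0.2588},
  {"sx":-0.091,"sy":-0.201,"sz":0.004,"rz":0.2588},
  {"sx":-0.091,"sy":-0.201,"sz":0.004,"rz":0.2588},
  {"sx":-0.091,"sy":-0.201,"sz":0.004,"rz":0.2588},
  {"sx":-0.091,"sy":-0.201,"sz":0.004,"rz":0.2588},
  {"sx":-0.091,"sy":-0.201,"sz":0.004,"rz":0.2588},
  {"sx":-0.091,"sy":-0.201,"sz":0.004,"rz":0.2588},
], finger_gap=0.6)

```text
time_s: 12.95
eef_pos: [432.4, -130.8, 149.1]
ee_rot: [-0.001, 0.922, 0.387, -0.0]
force: [0.8, -0.3, -0.1]
grip_width: 0.599
grip_force: 0.0
```

Request:
advance([
  {"sz":0.03},
  {"sz":0.04},
  {"sz":0.04},
])

```text
time_s: 13.25
eef_pos: [432.1, -130.4, 108.5]
ee_rot: [-0.002, 0.922, 0.387, -0.001]
force: [0.5, 0.1, 0.4]
grip_width: 0.601
grip_force: 0.0
```

```bash
python3 -c "
from h import *
go(433.1,-131.1,76.5,-44.6)"
```

```text
rot [-0.004  0.001  0.002] j6 0.22
rot [-1.00e-03 -6.00e-03 -3.14e+00] j6 0.22
shift [ 0.2  1.4 32. ] pos [ 432.1 -130.4  108.5]
```

Converted, 32 mm / 1000 = 0.032, 31 mm / 1000 = 0.031.

Request:
advance([
  {"sy":0.001,"sz":0.015},
  {"sy":0.001,"sz":0.026},
  {"sy":0.001,"sz":0.031},
  {"sy":0.001,"sz":0.032},
  {"sy":0.001,"sz":0.032},
  {"sy":0.001,"sz":0.032},
])

```text
time_s: 13.85
eef_pos: [433.4, -131.8, 78.3]
ee_rot: [0.0, 0.922, 0.386, 0.0]
force: [-0.4, -0.4, 0.3]
grip_width: 0.599
grip_force: 0.0
```

Request:
advance([
  {},
  {},
  {},
  {},
  {},
], finger_gap=0.1, clamp_n=40)

```text
time_s: 14.35
eef_pos: [433.5, -131.8, 78.4]
ee_rot: [0.0, 0.922, 0.386, 0.0]
force: [-1.8, 0.4, 6.1]
grip_width: 0.276
grip_force: 39.3
```

Converted, -80 mm / 1000 = -0.08, -50 mm / 1000 = -0.05.

Request:
advance([
  {"sz":-0.01},
  {"sz":-0.05},
  {"sz":-0.08},
  {"sz":-0.08},
  {"sz":-0.08},
])

```text
time_s: 14.85
eef_pos: [433.0, -131.6, 157.9]
ee_rot: [0.0, 0.922, 0.386, 0.0]
force: [-0.8, -0.4, -3.2]
grip_width: 0.272
grip_force: 40.2
```

```bash
python3 -c "
from h import *
go(637,196.4,110,-92.9)"
```

```text
rot [ 0.    -0.     0.843] j6 0.22
rot [ 0.     0.    -2.298] j6 0.22
shift [376.8 -84.9  47.9] pos [ 433.  -131.6  157.9]
```

Converted, 350 mm / 1000 = 0.35, 315 mm / 1000 = 0.315, 0.843 rad / 3.1416 = 0.2683.

Request:
advance([
  {"sx":0.045,"sy":-0.01,"rz":0.035},
  {"sx":0.09,"sy":-0.02,"rz":0.07},
  {"sx":0.135,"sy":-0.03,"rz":0.105},
  {"sx":0.18,"sy":-0.04,"rz":0.1401},
  {"sx":0.225,"sy":-0.05,"rz":0.1751},
  {"sx":0.27,"sy":-0.06,"rz":0.2101},
  {"sx":0.315,"sy":-0.07,"rz":0.2451},
  {"sx":0.35,"sy":-0.08,"rz":0.2683},
])

```text
time_s: 15.65
eef_pos: [622.1, 176.0, 155.5]
ee_rot: [0.0, 1.0, -0.027, -0.002]
force: [1.1, -0.4, -1.9]
grip_width: 0.272
grip_force: 40.2
```

Request:
advance([
  {},
  {},
])

```text
time_s: 15.85
eef_pos: [621.1, 174.1, 155.5]
ee_rot: [0.0, 1.0, -0.024, -0.002]
force: [-0.0, -0.2, -2.8]
grip_width: 0.274
grip_force: 40.3
```

```bash
python3 -c "
from h import *
go(637,196.4,110,-92.9)"
```

```text
rot [0.001 0.004 0.002] j6 1.71
rot [-6.00e-03  1.00e-03 -3.14e+00] j6 1.71
shift [ 14.9 -23.   45.4] pos [621.1 174.1 155.5]
```

Converted, 50 mm / 1000 = 0.05, 40 mm / 1000 = 0.04.

Request:
advance([
  {"sx":0.015,"sy":-0.023},
  {"sx":0.015,"sy":-0.023,"sz":0.02},
  {"sx":0.015,"sy":-0.023,"sz":0.04},
  {"sx":0.015,"sy":-0.023,"sz":0.05},
  {"sx":0.015,"sy":-0.023,"sz":0.05},
  {"sx":0.015,"sy":-0.023,"sz":0.05},
  {"sx":0.015,"sy":-0.023,"sz":0.05},
])

```text
time_s: 16.55
eef_pos: [638.4, 195.7, 109.0]
ee_rot: [-0.0, 1.0, -0.025, 0.001]
force: [0.5, 0.9, -2.3]
grip_width: 0.272
grip_force: 40.3
```

```bash
python3 -c "
from h import *
go(637,196.4,82,-92.9)"
```

```text
rot [-0.    -0.002  0.   ] j6 1.74
rot [ 3.000e-03 -0.000e+00 -3.142e+00] j6 1.74
shift [-1.5 -0.6 27. ] pos [638.4 195.7 109. ]
```

Request:
advance([
  {"sx":-0.001,"sy":-0.001,"sz":0.01},
  {"sx":-0.001,"sy":-0.001,"sz":0.018},
  {"sx":-0.001,"sy":-0.001,"sz":0.023},
  {"sx":-0.001,"sy":-0.001,"sz":0.024},
  {"sx":-0.001,"sy":-0.001,"sz":0.025},
  {"sx":-0.001,"sy":-0.001,"sz":0.025},
  {"sx":-0.001,"sy":-0.001,"sz":0.025},
])

```text
time_s: 17.25
eef_pos: [637.2, 197.0, 83.1]
ee_rot: [-0.0, 1.0, -0.025, 0.0]
force: [-0.1, 0.2, -2.8]
grip_width: 0.274
grip_force: 40.3
```

Request:
advance([
  {"sz":0.0007},
  {"sz":0.0007},
])

```text
time_s: 17.45
eef_pos: [637.1, 197.1, 82.2]
ee_rot: [0.0, 1.0, -0.025, 0.0]
force: [-0.8, -0.7, -2.9]
grip_width: 0.275
grip_force: 40.3
```

Request:
advance([
  {"sz":0.0007},
  {"sz":0.0007},
])

```text
time_s: 17.65
eef_pos: [637.1, 197.1, 81.5]
ee_rot: [-0.0, 1.0, -0.025, 0.0]
force: [1.1, 0.1, -3.1]
grip_width: 0.274
grip_force: 40.4
```

Converted, 0.7 mm / 1000 = 0.0007.

Request:
advance([
  {"sz":0.0007},
  {"sz":0.0007},
])

```text
time_s: 17.85
eef_pos: [637.2, 197.1, 81.5]
ee_rot: [0.0, 1.0, -0.025, 0.0]
force: [-2.9, -0.8, 5.7]
grip_width: 0.276
grip_force: 41.1
```

Request:
advance([
  {"sz":0.0007},
  {"sz":0.0007},
])

```text
time_s: 18.05
eef_pos: [637.2, 197.1, 81.4]
ee_rot: [0.0, 1.0, -0.025, 0.0]
force: [-5.8, -0.6, 10.6]
grip_width: 0.274
grip_force: 41.7
```

Request:
advance([
  {},
  {},
  {},
  {},
], finger_gap=0.48)

```text
time_s: 18.45
eef_pos: [637.1, 197.1, 79.9]
ee_rot: [0.0, 1.0, -0.025, -0.0]
force: [0.9, -0.5, -1.2]
grip_width: 0.481
grip_force: 0.0
```

Request:
advance([
  {"sz":-0.02},
  {"sz":-0.06},
  {"sz":-0.09},
  {"sz":-0.09},
  {"sz":-0.09},
])

```text
time_s: 18.95
eef_pos: [637.1, 197.0, 170.2]
ee_rot: [-0.0, 1.0, -0.025, 0.0]
force: [-0.4, -1.6, -0.7]
grip_width: 0.479
grip_force: 0.0
```

```bash
python3 -c "
from h import *
go(488.5,387.1,150,44.8)"
```

```text
rot [ 1.000e-03 -0.000e+00 -2.403e+00] j6 1.75
rot [-0.    -0.001  0.739] j6 1.75
shift [-158.  -182.4   20.1] pos [637.1 197.  170.2]
```

Converted, -182 mm / 1000 = -0.182, -161 mm / 1000 = -0.161, -1.2 rad / 3.1416 = -0.382.

Request:
advance([
  {"sx":-0.02,"sy":-0.023,"sz":0.003,"rz":-0.0477},
  {"sx":-0.04,"sy":-0.046,"sz":0.006,"rz":-0.0955},
  {"sx":-0.06,"sy":-0.069,"sz":0.009,"rz":-0.1432},
  {"sx":-0.08,"sy":-0.092,"sz":0.012,"rz":-0.191},
  {"sx":-0.1,"sy":-0.115,"sz":0.015,"rz":-0.2387},
  {"sx":-0.12,"sy":-0.138,"sz":0.018,"rz":-0.2865},
  {"sx":-0.14,"sy":-0.161,"sz":0.02,"rz":-0.3342},
  {"sx":-0.158,"sy":-0.182,"sz":0.02,"rz":-0.382},
], finger_gap=0.6)

```text
time_s: 19.75
eef_pos: [486.8, 387.5, 148.1]
ee_rot: [-0.0, 0.837, 0.546, -0.002]
force: [0.1, 0.2, 0.7]
grip_width: 0.6
grip_force: 0.0
```

Request:
advance([
  {"rz":-0.0477},
  {"rz":-0.0955},
  {"rz":-0.1432},
  {"rz":-0.191},
  {"rz":-0.2387},
  {"rz":-0.2865},
  {"rz":-0.3342},
  {"rz":-0.382},
])

```text
time_s: 20.55
eef_pos: [487.9, 386.5, 148.3]
ee_rot: [-0.001, 0.383, 0.924, -0.001]
force: [-0.7, -0.6, -0.1]
grip_width: 0.602
grip_force: 0.0
```

Request:
advance([
  {"sz":0.03},
  {"sz":0.04},
  {"sz":0.04},
])

```text
time_s: 20.85
eef_pos: [487.4, 386.2, 107.5]
ee_rot: [-0.002, 0.386, 0.923, -0.002]
force: [0.2, -0.9, 0.2]
grip_width: 0.599
grip_force: 0.0
```

```bash
python3 -c "
from h import *
go(488.5,387.1,76,44.8)"
```

```text
rot [-0.005 -0.002 -0.003] j6 -0.3
rot [-2.000e-03  8.000e-03  3.138e+00] j6 -0.3
shift [-0.2  1.6 31.5] pos [487.4 386.2 107.5]
```

Converted, 30 mm / 1000 = 0.03, 26 mm / 1000 = 0.026.

Request:
advance([
  {"sy":0.001,"sz":0.015},
  {"sy":0.001,"sz":0.026},
  {"sy":0.001,"sz":0.03},
  {"sy":0.001,"sz":0.03},
  {"sy":0.001,"sz":0.03},
])

```text
time_s: 21.35
eef_pos: [489.3, 387.6, 80.4]
ee_rot: [0.0, 0.386, 0.923, 0.0]
force: [0.6, -0.8, -0.7]
grip_width: 0.599
grip_force: 0.0
```

Request:
advance([
  {},
  {},
  {},
  {},
  {},
], finger_gap=0.1, clamp_n=40)

```text
time_s: 21.85
eef_pos: [489.5, 387.7, 80.9]
ee_rot: [0.001, 0.386, 0.923, 0.001]
force: [0.2, 0.2, 6.7]
grip_width: 0.273
grip_force: 39.5
```

Request:
advance([
  {"sz":-0.01},
  {"sz":-0.05},
  {"sz":-0.08},
  {"sz":-0.08},
  {"sz":-0.08},
])

```text
time_s: 22.35
eef_pos: [488.8, 387.3, 160.0]
ee_rot: [-0.0, 0.386, 0.923, -0.0]
force: [-0.1, 0.6, -2.5]
grip_width: 0.271
grip_force: 39.9
```

```bash
python3 -c "
from h import *
go(641.1,276.3,110,87.1)"
```

```text
rot [-0.    -0.    -0.741] j6 -0.3
rot [-0.0e+00  1.0e-03  2.4e+00] j6 -0.3
shift [-186.    30.4   49.9] pos [488.8 387.3 160. ]
```

Converted, -186 mm / 1000 = -0.186, -175 mm / 1000 = -0.175, -0.741 rad / 3.1416 = -0.2359.

Request:
advance([
  {"sx":-0.03,"sy":0.005,"rz":-0.035},
  {"sx":-0.06,"sy":0.01,"rz":-0.07},
  {"sx":-0.09,"sy":0.015,"rz":-0.105},
  {"sx":-0.12,"sy":0.02,"rz":-0.1401},
  {"sx":-0.15,"sy":0.025,"rz":-0.1751},
  {"sx":-0.175,"sy":0.029,"rz":-0.2101},
  {"sx":-0.186,"sy":0.03,"rz":-0.2359},
  {"sx":-0.186,"sy":0.03,"rz":-0.2359},
])

```text
time_s: 23.15
eef_pos: [641.4, 274.7, 157.6]
ee_rot: [-0.002, 0.026, 1.0, -0.001]
force: [-0.3, 1.3, -2.3]
grip_width: 0.272
grip_force: 39.9
```

Request:
advance([
  {"sz":0.02},
  {"sz":0.04},
  {"sz":0.05},
  {"sz":0.05},
  {"sz":0.05},
])

```text
time_s: 23.65
eef_pos: [641.1, 276.5, 110.5]
ee_rot: [0.0, 0.026, 1.0, 0.0]
force: [0.8, -0.2, -1.6]
grip_width: 0.272
grip_force: 39.9
```

```bash
python3 -c "
from h import *
go(641.1,276.3,84,87.1)"
```

```text
rot [ 0.     0.    -0.001] j6 -1.28
rot [ 0.    -0.     3.141] j6 -1.28
shift [-0.  -0.2 26.5] pos [641.1 276.5 110.5]
```

Converted, 25 mm / 1000 = 0.025, 24 mm / 1000 = 0.024.

Request:
advance([
  {"sz":0.01},
  {"sz":0.018},
  {"sz":0.022},
  {"sz":0.024},
  {"sz":0.025},
  {"sz":0.025},
])

```text
time_s: 24.25
eef_pos: [641.2, 276.2, 85.1]
ee_rot: [0.0, 0.025, 1.0, 0.0]
force: [0.7, -0.4, -1.3]
grip_width: 0.267
grip_force: 39.9
```

Request:
advance([
  {"sz":0.0007},
  {"sz":0.0007},
])

```text
time_s: 24.45
eef_pos: [641.2, 276.2, 84.5]
ee_rot: [0.0, 0.025, 1.0, 0.0]
force: [0.4, -0.5, -2.0]
grip_width: 0.271
grip_force: 39.9
```

Request:
advance([
  {"sz":0.0007},
  {"sz":0.0007},
])

```text
time_s: 24.65
eef_pos: [641.2, 276.2, 84.0]
ee_rot: [0.0, 0.025, 1.0, 0.0]
force: [-0.6, -0.2, 0.8]
grip_width: 0.269
grip_force: 40.2
```

Converted, 0.7 mm / 1000 = 0.0007.

Request:
advance([
  {"sz":0.0007},
  {"sz":0.0007},
  {"sz":0.0007},
])

```text
time_s: 24.95
eef_pos: [641.3, 276.2, 84.0]
ee_rot: [0.0, 0.025, 1.0, 0.0]
force: [-2.1, -1.8, 5.6]
grip_width: 0.271
grip_force: 40.7
```

Request:
advance([
  {},
  {},
  {},
  {},
], finger_gap=0.48)

```text
time_s: 25.35
eef_pos: [641.2, 276.2, 82.8]
ee_rot: [-0.0, 0.025, 1.0, -0.0]
force: [-0.1, 0.5, -0.6]
grip_width: 0.477
grip_force: 0.0
```

Request:
advance([
  {"sz":-0.02},
  {"sz":-0.06},
  {"sz":-0.09},
  {"sz":-0.09},
  {"sz":-0.09},
])

```text
time_s: 25.85
eef_pos: [641.2, 276.2, 173.1]
ee_rot: [0.0, 0.025, 1.0, 0.0]
force: [-0.5, -0.2, -1.3]
grip_width: 0.48
grip_force: 0.0
```

Run:
```python
from h import *
p,d=shot("top","top1")
print(seen("breaker","top",d)); print(seen("breaker","top",d,46))
cv2.imwrite("pics/brk.png",cv2.resize(p[235:295,130:190,::-1],None,fx=8,fy=8,interpolation=cv2.INTER_CUBIC))
```

```text
[(0.28, [162, 114, 236, 186], 'z90', np.float64(26.0), 'c', [658.7, 222.7], 'size', [146.5, 159.9], 'yaw', np.float32(178.6))]Traceback (most recent call last):
  File "<stdin>", line 3, in <module>
  File "h.py", line 24, in seen
    out.append((round(t['p'],2),np.round(t['bbox']).astype(int).tolist(),'z90',round(zt,1),'c',np.round(rc[0],1).tolist(),'size',np.round(rc[1],1).tolist(),'yaw',round(np.degrees(np.arctan2(e[1],e[0]))%180,1)))
                                                                                                        ~~^^^
TypeError: 'NoneType' object is not subscriptable
```

View pics/top1.png

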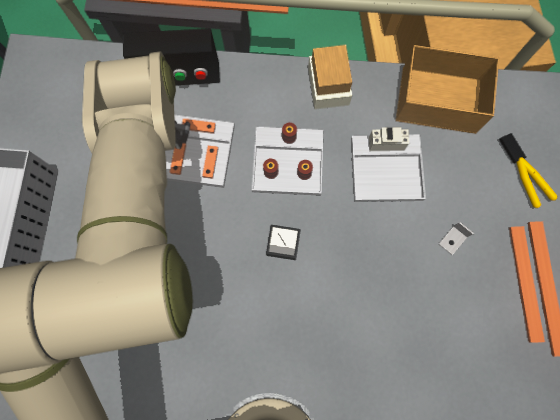

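The picture shows both insulators upright in their tray at (270,168) and (305,168), and both links flat at (178,155) and (210,162). The arm hides the breaker, so I'll measure that from the first picture.

Run:
```python
import cv2
p=cv2.imread("pics/top0.png")[235:295,130:190]; cv2.imwrite("pics/brk0.png",cv2.resize(p,None,fx=9,fy=9,interpolation=cv2.INTER_CUBIC))
```

```text
(no output)
```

View pics/brk0.png

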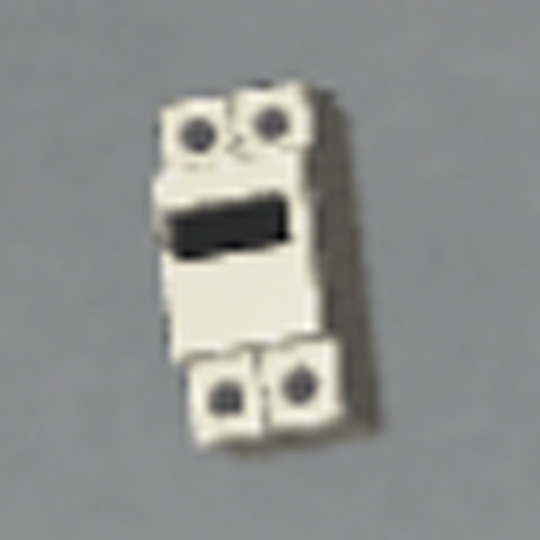

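The crop shows the breaker's screw pairs at (198,134),(271,123) and (227,398),(300,385), with its 46 mm-level corners at about (162,103),(303,85),(340,418),(198,445).

Run:
```python
from h import *
c=np.array([(198,134),(271,123),(227,398),(300,385),(162,103),(303,85),(198,445),(340,418)])/9+[130-.45,235-.45]
W=world("top",c,z=46)[:,:2]
for k in (W[:4],W[4:]):
    a=k[:2].mean(0)-k[2:].mean(0); b=k[[0,2]].mean(0)-k[[1,3]].mean(0)
    print(k.mean(0).round(1),'long',np.linalg.norm(a).round(1),np.degrees(np.arctan2(a[1],a[0])).round(1),'wid',np.linalg.norm(b).round(1),np.degrees(np.arctan2(b[1],b[0])).round(1)-90)
go(374.5,277.5,170,103.5)
```

```text
[375.9 278.8] long 66.1 14.5 wid 17.9 13.799999999999997
[375.5 278.3] long 84.7 14.3 wid 34.7 13.5
rot [-0.    -0.003 -0.286] j6 -1.28
rot [-4.000e-03  1.000e-03  2.855e+00] j6 -1.28
shift [266.  -12.1   2. ] pos [640.7 276.  171.3]
```

Converted, 265 mm / 1000 = 0.265, 225 mm / 1000 = 0.225, -0.298 rad / 3.1416 = -0.0949.

Request:
advance([
  {"sx":0.045,"sy":-0.002,"rz":-0.0191},
  {"sx":0.09,"sy":-0.004,"rz":-0.0382},
  {"sx":0.135,"sy":-0.006,"rz":-0.0573},
  {"sx":0.18,"sy":-0.008,"rz":-0.0764},
  {"sx":0.225,"sy":-0.01,"rz":-0.0949},
  {"sx":0.265,"sy":-0.011,"rz":-0.0949},
  {"sx":0.265,"sy":-0.011,"rz":-0.0949},
  {"sx":0.265,"sy":-0.011,"rz":-0.0949},
], finger_gap=0.75)

```text
time_s: 26.8
eef_pos: [375.7, 278.8, 172.8]
ee_rot: [-0.0, -0.124, 0.992, -0.0]
force: [0.1, 0.2, -0.6]
grip_width: 0.748
grip_force: 0.0
```

```bash
python3 -c "
from h import *
print(readout.sense()['joints'])
go(375.6,278.4,82,104.2)"
```

```text
[ 3.87170682e-01  3.46055240e-01  1.83155582e+00 -8.22254065e-05
  9.64252605e-01 -1.43145108e+00]
rot [-0. -0.  0.] j6 -1.43
rot [ 0.    -0.    -3.142] j6 -1.43
shift [ 0.1 -0.3 90.8] pos [375.7 278.8 172.8]
```

Converted, 90 mm / 1000 = 0.09, 88 mm / 1000 = 0.088.

Request:
advance([
  {"sz":0.03},
  {"sz":0.06},
  {"sz":0.08},
  {"sz":0.088},
  {"sz":0.09},
  {"sz":0.09},
])

```text
time_s: 27.4
eef_pos: [376.6, 278.7, 83.3]
ee_rot: [0.0, -0.123, 0.992, 0.0]
force: [-0.8, 0.9, -0.1]
grip_width: 0.748
grip_force: 0.0
```

Request:
advance([
  {},
  {},
  {},
  {},
  {},
], finger_gap=0.2, clamp_n=50)

```text
time_s: 27.9
eef_pos: [376.4, 278.8, 83.8]
ee_rot: [0.001, -0.123, 0.992, 0.0]
force: [-0.4, -0.6, 6.3]
grip_width: 0.416
grip_force: 50.9
```

Request:
advance([
  {"sz":-0.01},
  {"sz":-0.05},
  {"sz":-0.09},
  {"sz":-0.09},
  {"sz":-0.09},
])

```text
time_s: 28.4
eef_pos: [375.8, 278.6, 173.4]
ee_rot: [0.0, -0.123, 0.992, 0.0]
force: [-1.2, 0.8, -3.0]
grip_width: 0.412
grip_force: 51.4
```

```bash
python3 -c "
from h import *
go(629.9,-234.8,110,94.8)"
```

```text
rot [0.    0.001 0.163] j6 -1.43
rot [-1.000e-03  0.000e+00 -2.978e+00] j6 -1.43
shift [-120.7 -560.    63.4] pos [375.8 278.6 173.4]
```

The rows are not in the units I measure in: shifts go in shares of 1000 mm and turns go in shares of pi rad. I convert before sending: -355 mm / 1000 = -0.355, -310 mm / 1000 = -0.31, 0.163 rad / 3.1416 = 0.0519.

Request:
advance([
  {"sx":-0.009,"sy":-0.04,"rz":0.0064},
  {"sx":-0.018,"sy":-0.085,"rz":0.0127},
  {"sx":-0.028,"sy":-0.13,"rz":0.0191},
  {"sx":-0.038,"sy":-0.175,"rz":0.0255},
  {"sx":-0.048,"sy":-0.22,"rz":0.0318},
  {"sx":-0.058,"sy":-0.265,"rz":0.0382},
  {"sx":-0.067,"sy":-0.31,"rz":0.0446},
  {"sx":-0.076,"sy":-0.355,"rz":0.0519},
])

```text
time_s: 29.2
eef_pos: [536.3, -48.7, 171.2]
ee_rot: [-0.002, -0.042, 0.999, 0.001]
force: [0.6, 0.3, -2.2]
grip_width: 0.411
grip_force: 51.4
```

Request:
advance([
  {"sx":-0.01,"sy":-0.04},
  {"sx":-0.015,"sy":-0.085},
  {"sx":-0.015,"sy":-0.13},
  {"sx":-0.015,"sy":-0.17},
  {"sx":-0.015,"sy":-0.195},
  {"sx":-0.015,"sy":-0.202},
  {"sx":-0.015,"sy":-0.202},
  {"sx":-0.015,"sy":-0.202},
])

```text
time_s: 30.0
eef_pos: [568.2, -245.7, 172.0]
ee_rot: [-0.001, -0.042, 0.999, 0.001]
force: [-0.1, -0.3, -2.6]
grip_width: 0.411
grip_force: 51.5
```

```bash
python3 -c "
from h import *
go(629.9,-234.8,110,94.8)"
```

```text
rot [ 0.002 -0.002  0.001] j6 -2.25
rot [ 2.00e-03  2.00e-03 -3.14e+00] j6 -2.25
shift [-62.5   5.5  61.9] pos [ 568.2 -245.7  172. ]
```

Converted, -62 mm / 1000 = -0.062, 60 mm / 1000 = 0.06.

Request:
advance([
  {"sx":-0.04,"sy":0.004},
  {"sx":-0.062,"sy":0.0055},
  {"sx":-0.062,"sy":0.0055,"sz":0.02},
  {"sx":-0.062,"sy":0.0055,"sz":0.04},
  {"sx":-0.062,"sy":0.0055,"sz":0.06},
  {"sx":-0.062,"sy":0.0055,"sz":0.06},
  {"sx":-0.062,"sy":0.0055,"sz":0.06},
])

```text
time_s: 30.7
eef_pos: [629.9, -235.3, 113.4]
ee_rot: [-0.0, -0.043, 0.999, 0.0]
force: [1.2, -0.1, -2.2]
grip_width: 0.415
grip_force: 51.4
```

```bash
python3 -c "
from h import *
go(629.9,-234.8,87,94.8)"
```

```text
rot [ 0.    -0.     0.002] j6 -2.19
rot [ 0.    0.   -3.14] j6 -2.19
shift [ 0.   0.5 26.4] pos [ 629.9 -235.3  113.4]
```

Request:
advance([
  {"sz":0.01},
  {"sz":0.018},
  {"sz":0.023},
  {"sz":0.025},
  {"sz":0.025},
  {"sz":0.025},
])

```text
time_s: 31.3
eef_pos: [629.9, -236.4, 88.2]
ee_rot: [0.0, -0.042, 0.999, -0.0]
force: [-0.1, -0.3, -2.9]
grip_width: 0.414
grip_force: 51.4
```

Request:
advance([
  {"sz":0.0007},
  {"sz":0.0007},
])

```text
time_s: 31.5
eef_pos: [629.8, -236.3, 87.4]
ee_rot: [0.0, -0.042, 0.999, -0.0]
force: [0.2, 0.3, -2.9]
grip_width: 0.416
grip_force: 51.4
```

Request:
advance([
  {"sz":0.0007},
  {"sz":0.0007},
])

```text
time_s: 31.7
eef_pos: [629.8, -236.4, 86.9]
ee_rot: [0.0, -0.042, 0.999, -0.0]
force: [-0.6, 0.9, 0.3]
grip_width: 0.416
grip_force: 51.7
```

Request:
advance([
  {"sz":0.0006},
  {"sz":0.0006},
])

```text
time_s: 31.9
eef_pos: [629.8, -236.4, 86.9]
ee_rot: [0.0, -0.042, 0.999, -0.0]
force: [-4.0, 0.7, 5.8]
grip_width: 0.411
grip_force: 52.6
```

Contact. Next I'll release, rise clear and check the result.

Request:
advance([
  {},
  {},
  {},
  {},
], finger_gap=0.7)

```text
time_s: 32.3
eef_pos: [629.8, -236.3, 85.9]
ee_rot: [0.0, -0.042, 0.999, -0.0]
force: [0.2, -0.2, 0.3]
grip_width: 0.701
grip_force: 0.0
```

Request:
advance([
  {"sz":-0.02},
  {"sz":-0.06},
  {"sz":-0.1},
  {"sz":-0.13},
  {"sx":0.1,"sz":-0.15},
  {"sx":0.14,"sz":-0.15},
  {"sx":0.19,"sz":-0.15},
  {"sx":0.22,"sz":-0.15},
])

```text
time_s: 33.1
eef_pos: [429.9, -252.7, 235.6]
ee_rot: [0.0, -0.042, 0.999, -0.0]
force: [0.2, -1.8, 0.5]
grip_width: 0.703
grip_force: 0.0
```

Request:
advance([
  {"sx":0.04,"sy":0.04},
  {"sx":0.07,"sy":0.07},
  {"sx":0.1,"sy":0.1},
  {"sx":0.1,"sy":0.1},
  {"sx":0.1,"sy":0.1},
])

```text
time_s: 33.6
eef_pos: [323.8, -161.9, 235.9]
ee_rot: [0.001, -0.042, 0.999, -0.001]
force: [0.0, 0.9, 0.5]
grip_width: 0.702
grip_force: 0.0
```

Run:
```python
from h import *
shot("top","top2"); shot("side","side2")
```

```text
(no output)
```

View pics/top2.png

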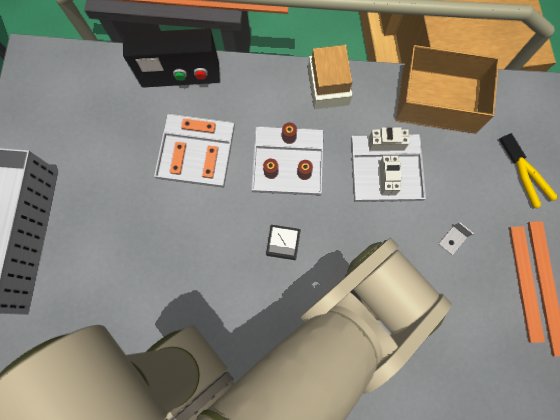

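View pics/side2.png

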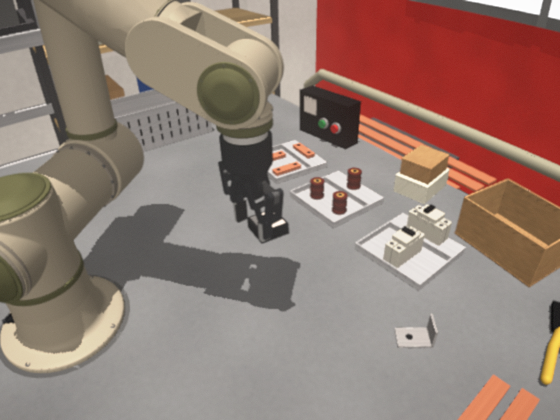

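Both pictures show every part in its tray. In the top view the links lie flat at (178,157) and (210,161), the insulators stand at (270,168) and (305,168), and the breaker stands at (391,175). The meter (283,242) and bracket (456,238) have not moved.

```bash
python3 -c "
from rig import order
print(order.finish_job())"
```

```text
the job is handed in; nothing more can be done
None
```

The job is handed in: both insulators and the breaker stand upright and both links lie flat, each in its matching tray, with the meter and bracket left where they were, after about 34 s of robot time.

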